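Seat the tea card in the tray and hold a spring clip gaping over its edge

ROBOT

A 6-joint arm with a two-finger parallel gripper is mounted at the origin on the work surface. World frame = base frame: x ahead of the robot, y to its left, z up, the work surface at z = 0. Lengths are in m, angles in degrees, forces in N, time in s.
With the tool pointing down it reaches from about 0.25 to 0.725 m from the base axis. Payload 9.7 kg.
Tool frame: the origin (TCP) lies at the very end of the fingers, on their centre line; the grasp point (between the pads) lies 19 mm behind it; z points along the fingers, y is the direction in which the jaws open and shut (so a half turn about z gives the same grasp; the last joint's range is limited). The gripper opens to 85 mm and grips with 20 to 120 N. Pads are 22 mm wide; open, the fingers measure 114 mm over their backs; the gripper's body (76 mm by 85 mm) begins 54 mm behind the grasp point. The pads swing forward as they close: fully open they stand 13 mm farther back than shut.
Start: joints at [-74.656, 4.979, 10.078, 95.1, 0, 90], TCP at [0.146, -0.53, 0.231] pointing down, gripper open.
Joint ranges: [-179.16, 179.16], [-48.56, 103.87], [-65.8, 70.77], [-126.05, 130.52], [-82.76, 87.17], [-180, 180]. Speed limits (degrees/s): [127.2, 127.2, 147.25, 180, 180, 180].

INTERFACE

Orientations are given as [roll, pitch, yaw] about the fixed x, y, z axes, in that order (R = Rz(yaw) Ry(pitch) Rx(roll)).
In Python, from workcell import bot gives the robot as it stands. The module is installed in compiled form; this text tells all that it offers.
- The arm moves only by the tool arm_command, never from a script. Its argument "increments" is a list of rows, each a list of 7 numbers: the gripper command: -1 is fully open, 1 is shut, values between are in proportion, then the shift along the tool's x, y, z in cm, then the turn, a rotation vector about the tool's x, y, z in degrees. In form: [[gripper, x, y, z, rx, ry, rz], ...]. A call has 1 to 10 rows; each row shifts and turns the commanded pose from where the row before left it, along the tool's axes as they then stand; what a row does not reach is not made up. A row lasts 1/8 s, in which the tool goes at most 62.5 mm and 10.7 degrees, less where a joint would pass 70% of its speed; a pose out of reach is approached as far as the arm can. A call is refused whole if a number of a shift passes 6.25 or a number of a turn 10.7, either way. A call with a gripper value outside its range is refused whole. The fingers move at their own pace and stop on an object; "grip_force" is the grip in N (left out, the last holds). Time passes only in rows, so rows that do not move let the fingers close. It gives the time, the measured TCP pose, the force and the opening at its end, in the units of the state.
- bot.get_obs(): the state, without advancing time (a new reading comes with each control period).
- bot.camera(name): name is "scene" or "top" or "wrist"; returns a dict with "color" (400x640x3 uint8, red, green, blue), "fx", "fy", "cx", "cy" (pixels), "k1" (the pictures are not rectified: a ray, as slopes to the right and down, at radius r is drawn at 1 + k1 r^2 times it, then the intrinsics apply), "origin" and "attitude" of the camera in the world. Camera axes: x right, y up, looking along -z (the intrinsics and any distortion apply to the point x, -y, -z); pixel columns grow to the right and rows downward; lengths in m; the calibration is good to about 2 mm. A picture is of the moment at which its call begins. There is no depth.
- bot.job_done(): hands the job in, once; it reports no verdict.
The state is a dict: "time": time; "q": joint angles; "qd": joint speeds; "joint_efforts": joint torques, N m; "ee_pos": TCP position; "tcp_rot": TCP orientation; "wrist_force": force on the tool from outside, world axes, zero at the start; "torque": the same for the moment, N m; "opening": finger opening in m.
Only numpy, scipy, OpenCV 4.12 (cv2) and the standard library are available. Lean on these libraries where they do the work, as an engineer would, in place of code of your own. Each camera call takes 0.05 s, during which the arm holds its last target. There are 200 camera calls.

TASK

Seat the tea card's foot fully down in the matching recess of the copper tray and let go of it; then take the yellow spring clip by its two wings, squeeze it fully open, and bring it down over the middle of the card's top edge, so that the jaws gape about 12 mm down on either side of the card without touching it, ready for me to slip the price ticket in. Finish holding it just like that, still squeezed open in the gripper, not let go. Leave the cups, saucers and jar where they stand.

Things in the scene. Friction and masses are not known exactly. Their poses are not given: they have to be found in the camera images.
- card_mid (a point): centre, half-way up (56 mm above the underside), of the loose tea card (0.15 to 0.3 kg): upright bamboo card 8 mm thick (its x), 70 mm wide (its y), on a dark wooden foot 50 (x) by 80 (y) by 12 mm high; 112 mm tall overall. z up. The same either way round (half turn). It starts on the worktop on one side of the tray, the clip on the other
- card_foot (a point): centre of the underside of the card's foot, same axes as card_mid
- card_top (a point): middle of the card's top edge (112 mm above its underside), same axes as card_mid; the edge runs along y
- recess (a point): centre of the floor of the rectangular cork-lined recess in the fixed copper-coloured tray (180 (x) by 250 (y) mm, top face 14 mm above the worktop, rim 20 mm). The recess is 55 mm along its x by 85 mm along its y and 8 mm deep (floor 6 mm above the worktop), its mouth chamfered 2 mm; z up. The foot fits with 2.5 mm play on each side, either way round
- clip_hinge (a point): middle of the steel hinge pin of the loose yellow spring clip (about 70 g), standing upright at first on its closed jaws, hinge 40 mm above the worktop. z up, y along the pin; a wing and a jaw lie either side along x. Pinching the wings along x from above opens the jaws. The axes go with the -x half, so they tilt by half the joint value when squeezed evenly; the position does not
- clip_arm (a joint): opening angle of the clip between its halves, rad: 0 shut (sprung shut), 0.56 fully squeezed against its stop; the spring takes about 5 N at the wings' tops to start, 10 N for full opening
- lip_a (a point): tip of the jaw of the clip's -x half, on its inner face, 40 mm below the hinge when shut; each lip is 8 mm tall and the inside above it is hollowed 7 mm per side
- lip_b (a point): tip of the other jaw (+x half), on its inner face; it meets lip_a when shut
- card: the tea card, origin at its underside, same as card_foot
- clip: the whole clip, origin 40 mm below the hinge. Above the hinge two flat wings, 45 mm long, 32 mm wide (y), splay in a V, 48 mm over their outsides at the tops, 81 mm above the worktop at first; below are two jaws 40 mm long, 40 mm wide. Fully squeezed, the wings are parallel, 24 mm over their outsides, and the lips gape 22 mm, 38 mm below the hinge
- tray: the fixed copper tray, origin at the centre of its underside, 6 mm below recess
- cup0: glass cup standing on the tray, 62 mm across, 68 mm tall, origin at its underside; leave alone
- saucers: stack of white saucers, 116 mm across, 36 mm high, origin at its underside; leave alone
- jar: closed glass jar with a twist cap, 76 mm across, 115 mm tall, origin at its underside; leave alone
- cup1: another glass cup like cup0, standing on the worktop; leave alone
- cup2: another glass cup like cup0, standing on the worktop; leave alone
- cup3: another glass cup like cup0, standing on the worktop; leave alone
Not all that is in view belongs to the job. What is meant by the card is not red, and is the larger of those in its own colour.

How it is judged (in metres and radians):
On the way:
1. the card stands fully down in the tray's recess, let go, before the clip is brought to it (horizontal distance between card_foot and recess below 0.006 m and z of card_foot in the frame of recess below 0.0025 m and angle between card_mid's own z axis and vertical below 0.06 rad and angle between the x axis of card_mid and the x axis of recess, either way round below 0.12 rad and contact force between the fingers and card below 0.1 N and horizontal distance between clip_hinge and recess above 0.1 m), for 0.2 s.
At the end, for the whole second after the job is handed in: Card seated in the recess (6 mm, 0.12 rad, within 2.5 mm of its floor), upright, untouched; clip held still in the fingers, open past 0.42 rad, a lip each side of the card, over 6 mm from its mid-plane, 5 to 30 mm below its top edge, within 20 mm of its middle, touching neither card nor tray (horizontal distance between card_foot and recess below 0.006 m and z of card_foot in the frame of recess below 0.0025 m and angle between card_mid's own z axis and vertical below 0.06 rad and angle between the x axis of card_mid and the x axis of recess, either way round below 0.12 rad and value of joint clip_arm above 0.42 rad and z of lip_a in the frame of card_top between -0.03 and -0.005 m and y of lip_a in the frame of card_top between -0.02 and 0.02 m and z of lip_b in the frame of card_top between -0.03 and -0.005 m and y of lip_b in the frame of card_top between -0.02 and 0.02 m and ((x of lip_a in the frame of card_top below -0.006 m and x of lip_b in the frame of card_top above 0.006 m) or (x of lip_b in the frame of card_top below -0.006 m and x of lip_a in the frame of card_top above 0.006 m)) and contact force between clip and card below 0.3 N and contact force between clip and tray below 0.1 N and contact force between the fingers and clip above 2 N and contact force between the fingers and card below 0.1 N and height (world z) of clip_hinge above 0.1 m and linear speed of each of clip, card below 0.02 m/s); the arm keeps its last pose, push and grip.
It fails at once if a cup, the saucers or the jar is pushed more than 25 mm or tipped (distance of any of cup0, cup1, cup2, cup3, saucers, jar from where it was at the start of the episode above 0.025 m or angle between any of cup0, cup1, cup2, cup3, saucers, jar's own z axis and vertical above 0.4 rad).
It also fails if it takes over 61 s, if anything falls off the work surface, if the arm or the gripper's body presses on something with over 40 N, if the wrist force passes 120 N, or if a joint passes its speed limit or range.

## Working session

There is one attempt and no reset: what is moved stays moved. The work goes in short steps, Python scripts to look and compute and a tool call to move; the robot and the scene stay as the last step left them, time stands still between calls to the robot, and variables do not carry over. Pictures are saved under pics/ and viewed, about 8 in all and at most 12, crops included, and the job is handed in when it is done.

Besides the shell and the picture viewer there is one more tool, called as name(argument=value, ...) on one line, values as JSON. arm_command: Moves the arm, as the interface text tells. Its arguments: {"type":"object","properties":{"increments":{"type":"array"},"grip_force":{"type":"number"}},"required":["increments"]}

```bash
mkdir -p pics
cat > h.py <<'E'
import numpy as np,cv2
from workcell import bot
from scipy.spatial.transform import Rotation as R
def snap(cam,name):
    c=bot.camera(cam); cv2.imwrite(f'pics/{name}.png',c['color'][:,:,::-1])
    import pickle; pickle.dump(c,open(f'pics/{name}.pkl','wb')); return c
def load(name):
    import pickle; return pickle.load(open(f'pics/{name}.pkl','rb'))
def att(c):
    a=np.array(c['attitude'],float)
    if a.shape==(3,3): return a
    return R.from_euler('xyz',a,degrees=True).as_matrix()
def ray(c,u,v):
    K=np.array([[c['fx'],0,c['cx']],[0,c['fy'],c['cy']],[0,0,1.]])
    p=cv2.undistortPoints(np.array([[[u,v]]],float),K,np.array([c['k1'],0,0,0.]))[0,0]
    d=att(c)@np.array([p[0],-p[1],-1]); return np.array(c['origin']),d/np.linalg.norm(d)
def onz(c,u,v,z):
    o,d=ray(c,u,v); return o+d*(z-o[2])/d[2]
def tri(*obs):
    A=np.zeros((3,3));b=np.zeros(3)
    for c,u,v in obs:
        o,d=ray(c,u,v);P=np.eye(3)-np.outer(d,d);A+=P;b+=P@o
    x=np.linalg.solve(A,b); return x,[np.linalg.norm(np.cross(x-ray(*q)[0],ray(*q)[1])) for q in obs]
def proj(c,X):
    p=att(c).T@(np.array(X)-np.array(c['origin'])); s=np.array([p[0],-p[1]])/-p[2]
    s=s*(1+c['k1']*(s@s)); return c['fx']*s[0]+c['cx'],c['fy']*s[1]+c['cy']
E
python3 - <<'E'
from h import *
for n in('scene','top','wrist'):
    c=snap(n,n+'0'); print(n,{k:v for k,v in c.items() if k!='color'})
print(bot.get_obs())
E
```

```text
scene {'fx': 510.6201058005699, 'fy': 510.6201058005699, 'cx': 319.9366369565712, 'cy': 199.69990299994276, 'k1': -0.13600798611887124, 'origin': array([ 1.38476617, -0.28090537,  1.1507033 ]), 'attitude': array([39.14729761, -0.45271593, 67.82030579])}
top {'fx': 387.9633191142505, 'fy': 387.9633191142505, 'cx': 314.0216771029738, 'cy': 201.52979775350818, 'k1': -0.02163630594503491, 'origin': array([0.48613378, 0.02406595, 1.01320804]), 'attitude': array([  6.14039174,   0.97264497, -91.02719262])}
wrist {'fx': 326.45769970448515, 'fy': 326.45769970448515, 'cx': 320.43305149794594, 'cy': 199.60826071376692, 'k1': -0.0017037158840865758, 'origin': array([ 0.22005488, -0.51027268,  0.37302994]), 'attitude': array([-1.74120893e+01,  6.27010639e-02, -7.45694053e+01])}
{'time': 0.15, 'q': array([-7.46554577e+01,  5.00541313e+00,  1.00454218e+01,  9.50977610e+01,
       -7.04407409e-04,  9.00017506e+01]), 'qd': array([ 0.08802764, -0.12462529,  0.03891189,  0.00236142,  0.06172704,
        0.07361015]), 'joint_efforts': array([-8.81167980e-04, -5.20765007e+01,  4.65042508e+01,  1.40153847e-02,
       -1.15450467e-05,  1.53993682e-05]), 'ee_pos': array([ 0.14549779, -0.53024372,  0.23073585]), 'tcp_rot': array([-1.79942248e+02,  7.06171633e-04,  1.53427923e+01]), 'wrist_force': array([-0.05335342,  0.34298187,  0.16558366]), 'torque': array([ 0.02015503,  0.03734557, -0.00369465]), 'opening': 0.08531711071514458}
```

View pics/top0.png

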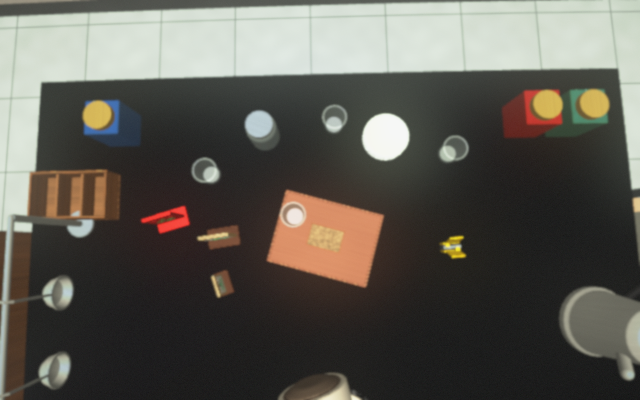

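View pics/scene0.png

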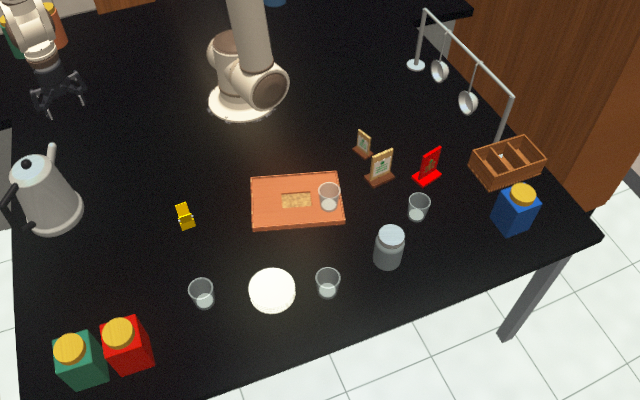

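Top view: tea card (larger bamboo) near (220,237), small decoy near (222,284), red decoy at (170,218), recess at (325,237), clip at (454,246), and a cup on the tray at (293,214). I'll make enlarged crops next.

Run:
```python
from h import *
t=load('top0')['color'];s=load('scene0')['color']
def crop(im,x,y,w,h,k): return cv2.resize(im[y:y+h,x:x+w],None,fx=k,fy=k,interpolation=cv2.INTER_CUBIC)
a=np.hstack([crop(t,190,215,66,50,6)[:300,:396],crop(t,430,225,67,50,6)[:300,:402]])
b=np.hstack([crop(s,355,140,66,50,6)[:300,:396],crop(s,155,195,67,50,6)[:300,:402]])
cv2.imwrite('pics/c1.png',np.vstack([a,b])[:,:,::-1])
a=crop(t,260,180,133,110,3)[:330,:399];b=crop(s,240,160,133,110,3)[:330,:399]
cv2.imwrite('pics/c2.png',np.hstack([a,b])[:,:,::-1])
```

```text
(no output)
```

View pics/c1.png

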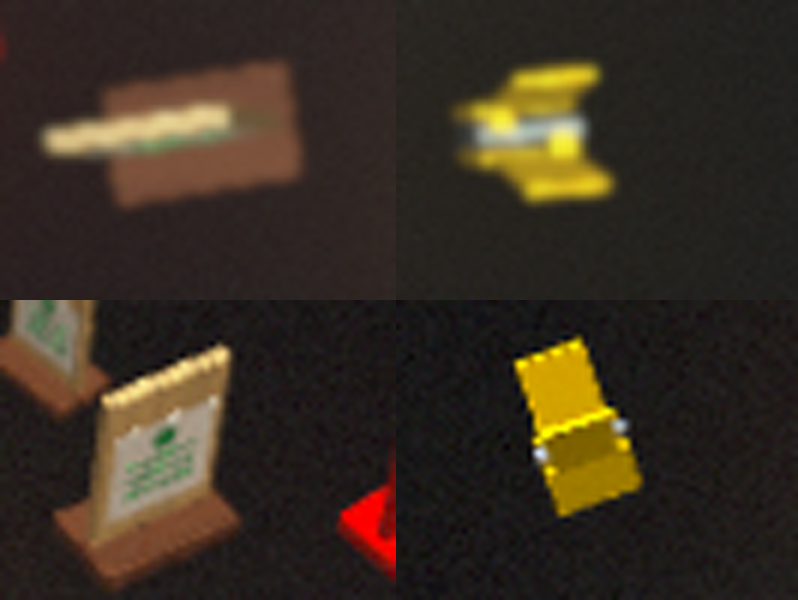

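View pics/c2.png

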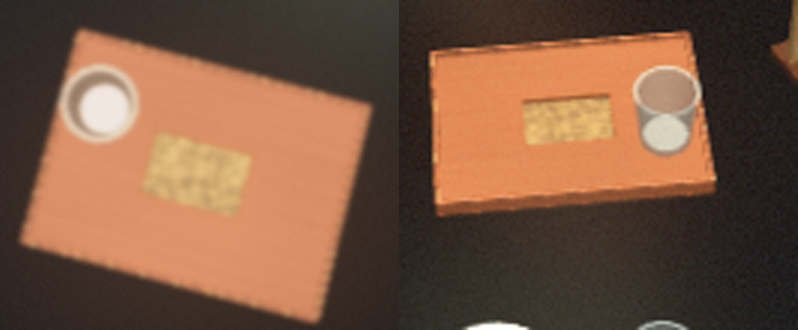

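Crops: in the top view the card's top edge runs (197,239)–(228,234). The clip's pin runs (443,247)–(462,246) in the top view and (179,221)–(192,216) in the scene view. The recess corners are clear in both views. I'll fit models to these points.

```bash
cat > fit.py <<'E'
from h import *
from scipy.optimize import least_squares
t=load('top0');s=load('scene0')
def P(pts,x0,y0,k,ox=0,oy=0): return [(x0+(a-ox+.5)/k-.5,y0+(b-oy+.5)/k-.5) for a,b in pts]
tc=P([(42,142),(228,115),(102,88),(122,207)],190,215,6)
sc=P([(103,398),(226,350),(55,519),(112,591),(240,520)],355,140,6,0,300)
tp=P([(474,133),(586,127)],430,225,6,396); sp=P([(620,426),(541,454)],155,195,6,396,300)
tt=P([(80,30),(372,105),(318,322),(20,240)],260,180,3)
tr=P([(157,133),(252,155),(237,215),(143,193)],260,180,3)
sr=P([(523,99),(610,95),(613,138),(525,144)],240,160,3,399)
print('card top ends',[tri((t,*a),(s,*b)) for a,b in zip(tc[:2],sc[1::-1])])
print('pin ends',[tri((t,*a),(s,*b)) for a,b in zip(tp,sp)])
# top order: (+x,+y),(+x,-y),(-x,-y),(-x,+y); scene order: (-x,-y),(-x,+y),(+x,+y),(+x,-y)
print('recess corners',[tri((t,*tr[i]),(s,*sr[j])) for i,j in ((0,2),(1,3),(2,0),(3,1))])
def w(p,L): 
    c,n=np.cos(p[2]),np.sin(p[2]); return [p[0]+c*L[0]-n*L[1],p[1]+n*L[0]+c*L[1],L[2]]
def fit(obs,p0):
    f=lambda p:np.concatenate([np.subtract(proj(c,w(p,L)),q) for c,q,L in obs])
    r=least_squares(f,p0); return r.x[:2],np.degrees(r.x[2]),np.abs(r.fun).round(1)
sq=lambda a,b,z:[(a,b,z),(a,-b,z),(-a,-b,z),(-a,b,z)]
obs=[(t,q,L) for q,L in zip(tt,sq(.09,.125,.02))]
print('tray rim',fit(obs,[.5,0,-.2]))
f=sq(.0275,.0425,.009)
print('recess',fit([(t,q,L) for q,L in zip(tr,f)]+[(s,sr[j],f[i]) for i,j in ((0,2),(1,3),(2,0),(3,1))],[.5,0,-.2]))
o=[(t,tc[0],(0,.035,.112)),(t,tc[1],(0,-.035,.112)),(t,tc[2],(.025,.04,.012)),(t,tc[3],(-.025,.04,.012)),
(s,sc[0],(0,-.035,.112)),(s,sc[1],(0,.035,.112)),(s,sc[2],(-.0,-.04,.012))][:6]
print('card',fit(o,[.5,.25,.1]))
E
python3 fit.py
```

```text
card top ends [(array([0.50266433, 0.31304396, 0.1100915 ]), [np.float64(0.00035742546359382037), np.float64(0.0003574254635935938)]), (array([0.51216869, 0.24085984, 0.1130469 ]), [np.float64(0.0009646595777661127), np.float64(0.000964659577766041)])]
pin ends [(array([ 0.47164084, -0.27944396,  0.03914525]), [np.float64(0.00048753812464322416), np.float64(0.000487538124643092)]), (array([ 0.47467913, -0.32063549,  0.04302289]), [np.float64(0.0034962217706708014), np.float64(0.003496221770670691)])]
recess corners [(array([0.53645851, 0.04624125, 0.0067181 ]), [np.float64(0.0007773445189966369), np.float64(0.0007773445189966393)]), (array([ 0.51580161, -0.03509289,  0.01155219]), [np.float64(0.0007023406074279523), np.float64(0.0007023406074279497)]), (array([ 0.46533036, -0.02001241,  0.01526757]), [np.float64(0.0015594335294713357), np.float64(0.0015594335294712336)]), (array([0.4857302 , 0.06101525, 0.00774154]), [np.float64(0.0027501321182874915), np.float64(0.002750132118287404)])]
tray rim (array([0.50062643, 0.01179857]), np.float64(-16.008826781463323), array([1.2, 1.5, 2.1, 1.3, 1.4, 2. , 2.4, 0.6]))
recess (array([0.5003979 , 0.01288266]), np.float64(-15.575358940978191), array([0.4, 0.8, 0.2, 0.1, 0.4, 0.9, 1.1, 0.2, 0. , 0. , 0.4, 0.5, 1. ,
       0.8, 0.9, 0.3]))
card (array([0.50745118, 0.2760435 ]), np.float64(7.8835765304608545), array([0.9, 0. , 0.5, 0.1, 0. , 0.3, 0.9, 0.4, 0.2, 0.3, 0.5, 0.3]))
```

Fits agree: card at (0.507, 0.276), yaw 7.9°, top z about 0.112. Recess at (0.500, 0.013), yaw −15.6°. Clip hinge at (0.473, −0.300), z about 0.041, yaw about 4°. Moving to hover over the card.

arm_command(increments=[[-1, 3.1, -3.8, 0, 0, 0, 0], [-1, 3.1, -3.8, 0, 0, 0, 0], [-1, 3.1, -3.8, 0, 0, 0, 0], [-1, 3.1, -3.8, 0, 0, 0, 0], [-1, 3.1, -3.8, 0, 0, 0, 0], [-1, 3.1, -3.8, 0, 0, 0, 0], [-1, 3.1, -3.8, 0, 0, 0, 0], [-1, 3.1, -3.8, 0, 0, 0, 0], [-1, 3.1, -3.8, 0, 0, 0, 0]], grip_force=40)

```text
time: 1.27
ee_pos: [0.3244, -0.1253, 0.2313]
tcp_rot: [180.0, -0.0, 15.3]
wrist_force: [1.2, -0.3, 0.1]
opening: 0.0851
```

arm_command(increments=[[-1, 3.1, -3.8, 0, 0, 0, 0], [-1, 3.1, -3.8, 0, 0, 0, 0], [-1, 3.1, -3.8, 0, 0, 0, 0], [-1, 3.1, -3.8, 0, 0, 0, 0], [-1, 3.1, -3.8, 0, 0, 0, 0], [-1, 3.1, -3.8, 0, 0, 0, 0], [-1, 3.1, -3.8, 0, 0, 0, 0], [-1, 3.1, -3.8, 0, 0, 0, 0], [-1, 3.1, -3.8, 0, 0, 0, 0]])

```text
time: 2.4
ee_pos: [0.5194, 0.2156, 0.2336]
tcp_rot: [-177.0, 0.1, 21.1]
wrist_force: [1.3, -0.2, 0.2]
opening: 0.0852
```

arm_command(increments=[[-1, 0, 0, 0.2, 0, 0, -10.3], [-1, 0, 0, 0.2, 0, 0, -10.3], [-1, 0, 0, 0.2, 0, 0, -10.3], [-1, 0, 0, 0.2, 0, 0, -10.3], [-1, 0, 0, 0.2, 0, 0, -10.3], [-1, 0, 0, 0.2, 0, 0, -10.3], [-1, 0, 0, 0.2, 0, 0, -10.3], [-1, 0, 0, 0.2, 0, 0, -10.3], [-1, 0, 0, 0, 0, 0, 0], [-1, 0, 0, 0, 0, 0, 0]])

```text
time: 3.65
ee_pos: [0.5184, 0.2154, 0.2179]
tcp_rot: [-179.6, -2.9, 103.2]
wrist_force: [0.3, -0.4, -0.5]
opening: 0.0854
```

Run:
```python
from h import *
c=snap('wrist','w1'); o=bot.get_obs(); print(o['time'],o['ee_pos'],o['tcp_rot'],c['origin'],c['attitude'])
for L in ([.5025,.313,.112],[.5121,.241,.112]): print(proj(c,L))
```

```text
3.7 [0.5184573  0.21540368 0.2179575 ] [-179.56463161   -2.90101446  103.24548616] [0.5042621  0.28296528 0.36394989] [-14.55531753   0.40767784  13.31526949]
(np.float64(330.09149687212556), np.float64(72.59366427910005))
(np.float64(320.1188300740449), np.float64(171.33778856841428))
```

View pics/w1.png

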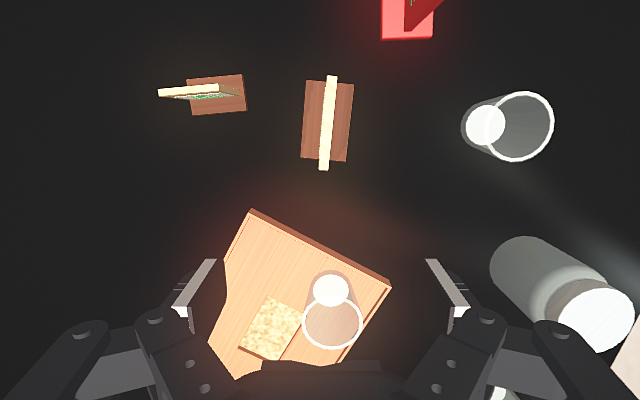

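Wrist view: the card's top edge runs (331,75)–(323,170), within 2–3 px of prediction. The tool came out tilted 2.9° because the rows were speed-limited, so I'll re-level and go slower.

```bash
cat > go.py <<'E'
import sys
from h import *
def go(x,y,z,yaw,n=1):
    o=bot.get_obs(); T=R.from_euler('xyz',o['tcp_rot'],degrees=True); G=R.from_euler('xyz',[180,0,yaw],degrees=True)
    d=T.inv().apply(np.array([x,y,z])-o['ee_pos'])*100; rv=(T.inv()*G).as_rotvec(degrees=True)
    print('t',round(o['time'],2),'ee',o['ee_pos'].round(4),'rot',o['tcp_rot'].round(2),'F',o['wrist_force'].round(2),'op',round(o['opening'],4))
    print('shift cm/row',(d/n).round(3),'turn/row',(rv/n).round(3))
if __name__=='__main__': go(*map(float,sys.argv[1:]))
E
python3 - <<'E'
from h import *
from go import go
c=load('w1')
A=onz(c,331.5,75,.112);B=onz(c,323.5,169.5,.112);print(A,B,(A+B)/2,np.linalg.norm(A-B),np.degrees(np.arctan2(-(A-B)[0],(A-B)[1])))
# height check from scene+wrist
s=load('scene0'); print(tri((c,331.5,75),(s,392.5,148.0)),tri((c,323.5,169.5),(s,371.9,156.0)))
m=(A+B)/2; go(m[0],m[1],.15,97.9,8)
E
```

```text
[0.50388365 0.3116424  0.112     ] [0.51432876 0.24301674 0.112     ] [0.50910621 0.27732957 0.112     ] 0.06941600346964598 8.654234175151693
(array([0.50408162, 0.31209589, 0.11129359]), [np.float64(0.0004207767730797453), np.float64(0.00042077677307991604)]) (array([0.51373569, 0.24253642, 0.11354505]), [np.float64(0.0008943204232833104), np.float64(0.0008943204232831225)])
t 3.7 ee [0.5185 0.2154 0.218 ] rot [-179.56   -2.9   103.25] F [ 1.4  -0.14  0.85] op 0.0857
shift cm/row [0.736 0.07  0.887] turn/row [-0.071 -0.36   0.669]
```

arm_command(increments=[[-1, 0.74, 0.07, 0.88, -0.07, -0.36, 0.62], [-1, 0.74, 0.07, 0.88, -0.07, -0.36, 0.62], [-1, 0.74, 0.07, 0.88, -0.07, -0.36, 0.62], [-1, 0.74, 0.07, 0.88, -0.07, -0.36, 0.62], [-1, 0.74, 0.07, 0.88, -0.07, -0.36, 0.62], [-1, 0.74, 0.07, 0.88, -0.07, -0.36, 0.62], [-1, 0.74, 0.07, 0.88, -0.07, -0.36, 0.62], [-1, 0.74, 0.07, 0.88, -0.07, -0.36, 0.62], [-1, 0, 0, 0, 0, 0, 0], [-1, 0, 0, 0, 0, 0, 0]])

```text
time: 4.95
ee_pos: [0.5117, 0.2764, 0.1495]
tcp_rot: [180.0, -0.0, 98.5]
wrist_force: [-0.1, -0.8, -0.3]
opening: 0.0855
```

```bash
python3 go.py .5091 .2773 .078 98.4 6
```

```text
t 4.95 ee [0.5117 0.2764 0.1495] rot [179.98  -0.    98.49] F [-0.05 -0.84 -0.27] op 0.0855
shift cm/row [ 0.022 -0.042  1.191] turn/row [ 0.004 -0.001  0.015]
```

arm_command(increments=[[-1, 0.02, -0.04, 1.2, 0, 0, 0], [-1, 0.02, -0.04, 1.2, 0, 0, 0], [-1, 0.02, -0.04, 1.2, 0, 0, 0], [-1, 0.02, -0.04, 1.2, 0, 0, 0], [-1, 0.02, -0.04, 1.2, 0, 0, 0], [-1, 0.02, -0.04, 1.2, 0, 0, 0], [0, 0, 0, 0, 0, 0, 0], [0.5, 0, 0, 0, 0, 0, 0], [0.7, 0, 0, 0, 0, 0, 0], [0.75, 0, 0, 0, 0, 0, 0]], grip_force=40)

```text
time: 6.2
ee_pos: [0.5093, 0.2773, 0.0777]
tcp_rot: [180.0, -0.0, 98.5]
wrist_force: [0.0, 0.7, 0.0]
opening: 0.0124
```

arm_command(increments=[[0.8, 0, 0, 0, 0, 0, 0], [0.85, 0, 0, 0, 0, 0, 0], [0.9, 0, 0, 0, 0, 0, 0], [1, 0, 0, 0, 0, 0, 0], [1, 0, 0, 0, 0, 0, 0], [1, 0, 0, 0, 0, 0, 0]])

```text
time: 6.95
ee_pos: [0.5091, 0.2772, 0.0774]
tcp_rot: [180.0, -0.0, 98.5]
wrist_force: [-1.8, -0.3, 3.9]
opening: 0.0075
```

arm_command(increments=[[1, 0, 0, -1, 0, 0, 0], [1, 0, 0, -2, 0, 0, 0], [1, 0, 0, -2, 0, 0, 0], [1, 0, 0, -2, 0, 0, 0], [1, 0, 0, -2, 0, 0, 0], [1, 0, 0, -2, 0, 0, 0], [1, 0, 0, -1, 0, 0, 0], [1, 0, 0, 0, 0, 0, 0]])

```text
time: 7.95
ee_pos: [0.5094, 0.2774, 0.1977]
tcp_rot: [179.9, -0.0, 98.5]
wrist_force: [-0.3, 1.0, -2.7]
opening: 0.0075
```

Run:
```python
from h import *
from go import go
c=snap('wrist','w2'); go(.5004,.0129,.2,74.4,20)
print(proj(c,[*bot.get_obs()['ee_pos'][:2],.112+.12]))
```

```text
t 8.0 ee [0.5092 0.2773 0.1969] rot [180.     0.    98.49] F [-0.64  0.04 -2.32] op 0.0077
shift cm/row [-1.301 -0.238 -0.015] turn/row [0.    0.    1.204]
(np.float64(317.9359940299701), np.float64(304.5504388341684))
```

View pics/w2.png

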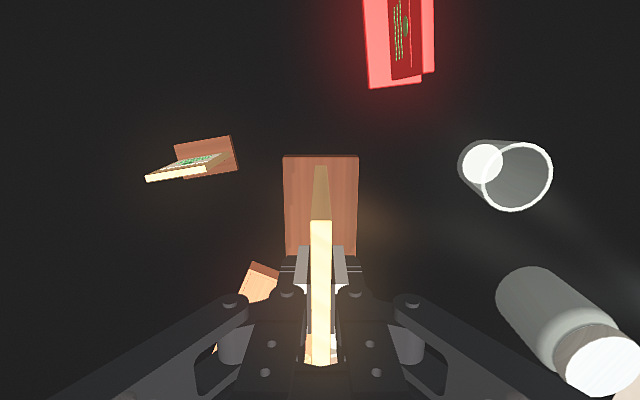

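The card is held. Its top edge shows from (320,221) to (321,365), and the foot's far edge is at row 155. I'll work out the card's position in the tool frame.

Run:
```python
from h import *
c=load('w2');z=.1969-.0774
o=bot.get_obs(); T=R.from_euler('xyz',o['tcp_rot'],degrees=True)
for n,u,v,h in (('far top',320.5,220.5,.112),('near top',320.5,366,.112),('footL',283,155.5,.012),('footR',358.5,155.5,.012)):
    print(n,(T.inv().apply(onz(c,u,v,z+h)-o['ee_pos'])*1000).round(1))
```

```text
far top [ 34.5   0.9 -34.6]
near top [-30.1   1.  -34.6]
footL [ 40.6 -23.   65.4]
footR [40.6 25.5 65.4]
```

```bash
python3 go.py .542 -.061 .2 74.4 18
```

```text
t 8.0 ee [0.5092 0.2773 0.1969] rot [180.     0.    98.49] F [-0.64  0.04 -2.32] op 0.0077
shift cm/row [-1.886 -0.097 -0.017] turn/row [0.    0.    1.338]
```

arm_command(increments=[[1, -1.9, -0.1, 0, 0, 0, 0], [1, -1.9, -0.1, 0, 0, 0, 0], [1, -1.9, -0.1, 0, 0, 0, 0], [1, -1.9, -0.1, 0, 0, 0, 0], [1, -1.9, -0.1, 0, 0, 0, 0], [1, -1.9, -0.1, 0, 0, 0, 0], [1, -1.9, -0.1, 0, 0, 0, 0], [1, -1.9, -0.1, 0, 0, 0, 0], [1, -1.9, -0.1, 0, 0, 0, 0]])

```text
time: 9.12
ee_pos: [0.5255, 0.1055, 0.1972]
tcp_rot: [180.0, -0.0, 98.5]
wrist_force: [-0.6, 0.1, -1.9]
opening: 0.0078
```

arm_command(increments=[[1, -1.9, -0.1, 0, 0, 0, 0], [1, -1.9, -0.1, 0, 0, 0, 0], [1, -1.9, -0.1, 0, 0, 0, 0], [1, -1.9, -0.1, 0, 0, 0, 0], [1, -1.9, -0.1, 0, 0, 0, 0], [1, -1.9, -0.1, 0, 0, 0, 0], [1, -1.9, -0.1, 0, 0, 0, 0], [1, -1.9, -0.1, 0, 0, 0, 0], [1, -1.9, -0.1, 0, 0, 0, 0]])

```text
time: 10.25
ee_pos: [0.5418, -0.065, 0.1972]
tcp_rot: [180.0, -0.0, 98.5]
wrist_force: [-0.2, 0.7, -2.0]
opening: 0.0076
```

arm_command(increments=[[1, 0, 0, 0, 0, 0, 6], [1, 0, 0, 0, 0, 0, 6], [1, 0, 0, 0, 0, 0, 6], [1, 0, 0, 0, 0, 0, 6], [1, 0, 0, 0, 0, 0, 0], [1, 0, 0, 0, 0, 0, 0]])

```text
time: 11.0
ee_pos: [0.5418, -0.064, 0.1972]
tcp_rot: [180.0, -0.0, 74.6]
wrist_force: [-0.1, -0.0, -1.7]
opening: 0.0078
```

Run:
```python
from h import *
from go import go
c=snap('wrist','w3'); go(.5004,.0129,.2,74.4,6)
print([np.round(proj(c,[.5004+a*.963-b*-.269,.0129+a*-.269+b*.963,.014])) for a,b in((.0275,.0425),(.0275,-.0425),(-.0275,-.0425),(-.0275,.0425))])
```

```text
t 11.05 ee [ 0.5418 -0.0639  0.1972] rot [ 1.800e+02 -1.000e-02  7.459e+01] F [-0.84 -0.05 -2.61] op 0.0076
shift cm/row [ 1.051 -1.005 -0.047] turn/row [ 0.001 -0.001  0.031]
[array([284.,  64.]), array([287., 156.]), array([232., 155.]), array([225.,  64.])]
```

View pics/w3.png

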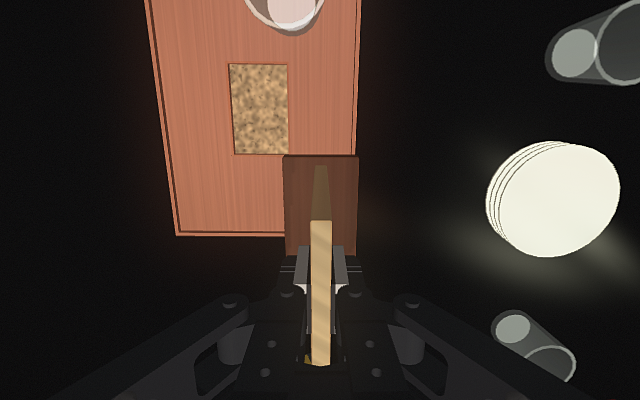

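Wrist view: cork recess corners at about (229,63), (288,65), (289,155) and (235,154). I'll refine with a colour mask.

Run:
```python
from h import *
from go import go
c=load('w3');im=c['color'].astype(float)
print(im[100,260],im[100,200],im[110,310])
rat=im[:,:,1]/(im[:,:,0]+1)
rat=cv2.GaussianBlur(rat,(3,3),0)
rc=rat[85:135,240:280].mean(); rt=rat[85:135,190:215].mean(); th=(rc+rt)/2; print(rc,rt)
def cross(f,i0,i1):
    g=[f(i) for i in range(i0,i1)]; 
    for k in range(len(g)-1):
        if (g[k]-th)*(g[k+1]-th)<=0 and g[k+1]!=g[k]: return i0+k+(th-g[k])/(g[k+1]-g[k])
o=bot.get_obs(); T=R.from_euler('xyz',o['tcp_rot'],degrees=True)
def tool(u,v,z): return T.inv().apply(onz(c,u,v,z)-o['ee_pos'])*1000
def line(ps,z,ax): # tool coords vs other
    q=np.array([tool(u,v,z) for u,v in ps]); a=np.polyfit(q[:,1-ax],q[:,ax],1); 
    return q[:,ax].mean().round(2),q[:,1-ax].mean().round(2),np.degrees(np.arctan(a[0])).round(2)
vs=range(75,146,3);us=range(242,282,3)
L=[(cross(lambda i:rat[v-1:v+2,i].mean(),215,245),v) for v in vs];Rr=[(cross(lambda i:rat[v-1:v+2,i].mean(),275,305),v) for v in vs]
U=[(u,cross(lambda i:rat[i,u-1:u+2].mean(),50,75)) for u in us];D=[(u,cross(lambda i:rat[i,u-1:u+2].mean(),145,170)) for u in us]
ok=lambda P:[p for p in P if None not in p]
for n,P,ax in(('L',L,1),('R',Rr,1),('U',U,0),('D',D,0)):
    P=ok(P); print(n,len(P),np.mean(P,0).round(1),[line(P,z,ax) for z in(.006,.013)])
```

```text
[188. 149. 110.] [191. 121.  92.] [184. 118.  90.]
0.7926019311889226 0.6345514904647053
L 24 [232.3 109.5] [(np.float64(-85.99), np.float64(64.4), np.float64(0.41)), (np.float64(-84.17), np.float64(64.65), np.float64(0.41))]
R 24 [287.  109.5] [(np.float64(-32.1), np.float64(64.48), np.float64(0.34)), (np.float64(-31.42), np.float64(64.74), np.float64(0.34))]
U 14 [261.5  64.3] [(np.float64(106.11), np.float64(-55.06), np.float64(-0.4)), (np.float64(105.49), np.float64(-53.89), np.float64(-0.4))]
D 14 [261.5 153. ] [(np.float64(21.77), np.float64(-59.44), np.float64(-0.66)), (np.float64(22.92), np.float64(-58.18), np.float64(-0.66))]
```

arm_command(increments=[[1, 1.05, -1.0, 0, 0, 0, 0.45], [1, 1.05, -1.0, 0, 0, 0, 0], [1, 1.05, -1.0, 0, 0, 0, 0], [1, 1.05, -1.0, 0, 0, 0, 0], [1, 1.05, -1.0, 0, 0, 0, 0], [1, 1.08, -1.0, 0, 0, 0, 0], [1, 0, 0, 0, 0, 0, 0], [1, 0, 0, 0, 0, 0, 0]])

```text
time: 12.05
ee_pos: [0.5015, 0.0136, 0.1972]
tcp_rot: [180.0, -0.0, 74.0]
wrist_force: [0.7, -0.1, -2.3]
opening: 0.0074
```

arm_command(increments=[[1, 0, 0, 1.0, 0, 0, 0], [1, 0, 0, 1.5, 0, 0, 0], [1, 0, 0, 1.5, 0, 0, 0], [1, 0, 0, 1.5, 0, 0, 0], [1, 0, 0, 1.5, 0, 0, 0], [1, 0, 0, 1.5, 0, 0, 0], [1, 0, 0, 0.5, 0, 0, 0], [1, 0, 0, 0.4, 0, 0, 0], [1, 0, 0, 0, 0, 0, 0]])

```text
time: 13.18
ee_pos: [0.5015, 0.0136, 0.1033]
tcp_rot: [180.0, -0.0, 74.0]
wrist_force: [0.1, 0.6, -2.3]
opening: 0.0073
```

```bash
python3 go.py .5011 .0132 .0834 74.1 1
```

```text
t 13.18 ee [0.5015 0.0136 0.1033] rot [ 1.7998e+02 -1.0000e-02  7.4030e+01] F [ 0.08  0.57 -2.34] op 0.0073
shift cm/row [-0.054 -0.025  1.994] turn/row [ 0.021 -0.011 -0.066]
```

arm_command(increments=[[1, 0, 0, 0.3, 0, 0, 0], [1, 0, 0, 0.3, 0, 0, 0], [1, 0, 0, 0.25, 0, 0, 0], [1, 0, 0, 0.25, 0, 0, 0], [1, 0, 0, 0, 0, 0, 0]])

```text
time: 13.8
ee_pos: [0.5013, 0.0136, 0.092]
tcp_rot: [-180.0, -0.0, 74.0]
wrist_force: [0.7, 0.7, -2.6]
opening: 0.0074
```

arm_command(increments=[[1, 0, 0, 0.2, 0, 0, 0], [1, 0, 0, 0.2, 0, 0, 0], [1, 0, 0, 0.2, 0, 0, 0], [1, 0, 0, 0.15, 0, 0, 0], [1, 0, 0, 0, 0, 0, 0]])

```text
time: 14.42
ee_pos: [0.5014, 0.0136, 0.0846]
tcp_rot: [-180.0, -0.0, 74.0]
wrist_force: [-0.0, -0.1, -1.1]
opening: 0.0078
```

arm_command(increments=[[1, 0, 0, 0.1, 0, 0, 0], [1, 0, 0, 0.1, 0, 0, 0], [1, 0, 0, 0, 0, 0, 0]])

```text
time: 14.8
ee_pos: [0.5016, 0.0136, 0.0834]
tcp_rot: [180.0, -0.0, 74.0]
wrist_force: [-3.3, -0.0, 4.4]
opening: 0.0076
```

arm_command(increments=[[0.8, 0, 0, 0, 0, 0, 0], [0.4, 0, 0, 0, 0, 0, 0], [0, 0, 0, 0, 0, 0, 0], [-1, 0, 0, 0, 0, 0, 0], [-1, 0, 0, 0, 0, 0, 0], [-1, 0, 0, 0, 0, 0, 0], [-1, 0, 0, 0, 0, 0, 0]])

```text
time: 15.68
ee_pos: [0.5014, 0.0136, 0.0827]
tcp_rot: [180.0, -0.0, 74.0]
wrist_force: [-0.1, 0.1, -0.1]
opening: 0.0856
```

arm_command(increments=[[-1, 0, 0, -2, 0, 0, 0], [-1, 0, 0, -2, 0, 0, 0], [-1, 0, 0, -3, 0, 0, 0], [-1, 0, 0, -3, 0, 0, 0], [-1, -3, 0, -2, 0, 0, 0], [-1, -3, 0, 0, 0, 0, 0], [-1, -3, 0, 0, 0, 0, 0], [-1, 0, 0, 0, 0, 0, 0], [-1, 0, 0, 0, 0, 0, 0]])

```text
time: 16.8
ee_pos: [0.4768, -0.0726, 0.2027]
tcp_rot: [180.0, -0.0, 74.0]
wrist_force: [-0.2, 0.4, -0.1]
opening: 0.0856
```

Run:
```python
from h import *
from go import go
c=snap('wrist','w4'); snap('scene','s4'); go(.473,-.30,.2,94,10)
```

```text
t 16.9 ee [ 0.4768 -0.0723  0.2026] rot [ 1.800e+02 -1.000e-02  7.408e+01] F [0.06 0.32 0.76] op 0.085
shift cm/row [-2.201  0.588  0.026] turn/row [ 1.000e-03 -1.000e-03 -1.992e+00]
```

View pics/w4.png

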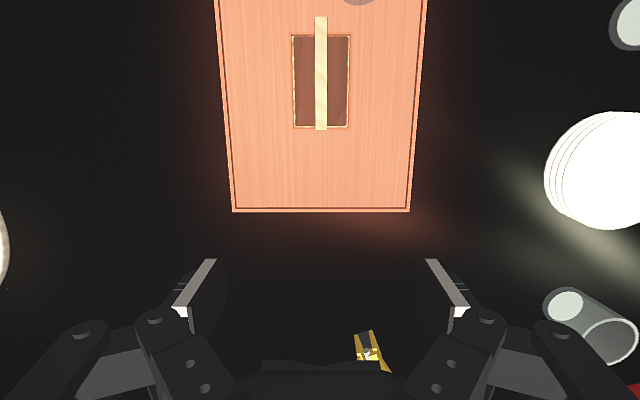

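The card is seated upright, with an even cork gap all round; its top edge spans (321,16)–(321,130). Next I'll move so the clip is in the wrist view.

Run:
```python
from h import *
from go import go
c=load('w4');o=bot.get_obs(); T=R.from_euler('xyz',o['tcp_rot'],degrees=True)
A=onz(c,321,16,.118);B=onz(c,321,130,.118);print(A,B,(A+B)/2,np.linalg.norm(A-B),T.inv().apply((A+B)/2-o['ee_pos']))
for u in (314.8,327.5): print(onz(c,u,130,.118))
go(.473,-.37,.2,94,12)
```

```text
[0.51210053 0.04693016 0.118     ] [ 0.49310725 -0.01987887  0.118     ] [0.50260389 0.01352565 0.118     ] 0.06945640127170866 [0.0895414  0.00125056 0.08465906]
[ 0.48903218 -0.01871772  0.118     ]
[ 0.49737964 -0.02109619  0.118     ]
t 16.9 ee [ 0.4768 -0.0723  0.2026] rot [ 1.800e+02 -1.000e-02  7.408e+01] F [0.06 0.32 0.76] op 0.085
shift cm/row [-2.395  0.65   0.021] turn/row [ 1.00e-03 -1.00e-03 -1.66e+00]
```

arm_command(increments=[[-1, -2.4, 0.65, 0, 0, 0, 0], [-1, -2.4, 0.65, 0, 0, 0, 0], [-1, -2.4, 0.65, 0, 0, 0, 0], [-1, -2.4, 0.65, 0, 0, 0, 0], [-1, -2.4, 0.65, 0, 0, 0, 0], [-1, -2.4, 0.65, 0, 0, 0, 0], [-1, -2.4, 0.65, 0, 0, 0, 0], [-1, -2.4, 0.65, 0, 0, 0, 0], [-1, -2.4, 0.65, 0, 0, 0, 0], [-1, -2.4, 0.65, 0, 0, 0, 0]])

```text
time: 18.15
ee_pos: [0.4736, -0.3219, 0.2026]
tcp_rot: [180.0, -0.0, 74.1]
wrist_force: [-0.0, 0.1, -0.2]
opening: 0.0854
```

arm_command(increments=[[-1, -2.4, 0.65, 0, 0, 0, 0], [-1, -2.4, 0.65, 0, 0, 0, 0], [-1, 0, 0, 0, 0, 0, -5], [-1, 0, 0, 0, 0, 0, -5], [-1, 0, 0, 0, 0, 0, -5], [-1, 0, 0, 0, 0, 0, -5], [-1, 0, 0, 0, 0, 0, 0], [-1, 0, 0, 0, 0, 0, 0]])

```text
time: 19.15
ee_pos: [0.4726, -0.3712, 0.2026]
tcp_rot: [180.0, -0.0, 93.9]
wrist_force: [-0.0, 0.7, -0.5]
opening: 0.0855
```

Run:
```python
from h import *
from go import go
c=snap('wrist','w5'); go(.473,-.30,.12,94,10)
im=c['color']; print(np.round(proj(c,[.473,-.3,.04])))
cr=im[60:280,220:420]; cv2.imwrite('pics/w5c.png',cv2.resize(cr,None,fx=2.7,fy=2.7,interpolation=cv2.INTER_CUBIC)[:,:,::-1])
```

```text
t 19.2 ee [ 0.4725 -0.3712  0.2026] rot [ 1.800e+02 -1.000e-02  9.396e+01] F [ 0.    0.   -0.23] op 0.0855
shift cm/row [0.71  0.054 0.826] turn/row [ 0.    -0.001 -0.004]
[325. 103.]
```

View pics/w5c.png

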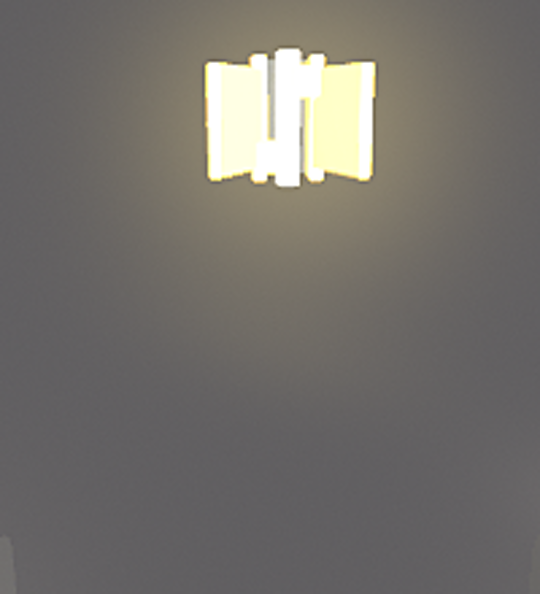

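Crop: the wings' outer top edges are at columns 296 and 358.5, rows 83–127. The pin is at column 326.5, rows 78–129. The clip's yaw matches the tool's.

Run:
```python
from h import *
c=load('w5');t=load('top0');s=load('scene0')
o=bot.get_obs(); T=R.from_euler('xyz',o['tcp_rot'],degrees=True)
tl=lambda X:(T.inv().apply(X-o['ee_pos'])*1000).round(1)
W=onz(c,(296.1+358.6)/2,105,.081);H=onz(c,326.3,103.4,.04)
print('wings',W,tl(W),'L',tl(onz(c,296.1,105,.081)),'R',tl(onz(c,358.6,105,.081)),'pin',H,tl(H),'ends',tl(onz(c,326.3,77.8,.04)),tl(onz(c,326.3,129.3,.04)),'wing y ends',tl(onz(c,298,83,.081)),tl(onz(c,298,127,.081)))
x=lambda p:(430+(p[0]+.5)/6-.5,225+(p[1]+.5)/6-.5)
print(tri((c,326.3,103.4),(s,185.4,223.1),(t,*x((134,130)))))
```

```text
wings [ 0.47386097 -0.30044074  0.081     ] [ 70.5   6.2 121.6] L [ 70.5 -18.1 121.6] R [ 70.5  30.5 121.6] pin [ 0.47374452 -0.29998136  0.04      ] [ 71.    6.1 162.6] ends [ 92.5   6.  162.6] [ 48.2   6.3 162.6] wing y ends [ 86.6 -16.3 121.6] [ 53.7 -16.9 121.6]
(array([ 0.47400816, -0.30354234,  0.02239226]), [np.float64(0.0032724611785407004), np.float64(0.002084869542612045), np.float64(0.004386710310785985)])
```

arm_command(increments=[[-1, 1.18, 0.08, 0.8, 0, 0, 0], [-1, 1.18, 0.08, 0.8, 0, 0, 0], [-1, 1.18, 0.08, 0.8, 0, 0, 0], [-1, 1.18, 0.08, 0.8, 0, 0, 0], [-1, 1.18, 0.09, 0.8, 0, 0, 0], [-1, 1.18, 0.09, 0.8, 0, 0, 0], [-1, 0, 0, 0, 0, 0, 0], [-1, 0, 0, 0, 0, 0, 0]])

```text
time: 20.2
ee_pos: [0.4725, -0.3004, 0.155]
tcp_rot: [180.0, 0.0, 94.0]
wrist_force: [0.8, -1.7, 0.1]
opening: 0.0853
```

Run:
```python
from h import *
from go import go
go(.4727,-.3007,.052,94,8)
c=snap('wrist','w6')
im=c['color'].astype(int); m=((im[:,:,0]>110)&(im[:,:,0]-im[:,:,2]>25)).astype('uint8')
n,l,st,ce=cv2.connectedComponentsWithStats(m); print([(s.tolist(),c_.round(1).tolist()) for s,c_ in zip(st[1:],ce[1:]) if s[4]>60])
for y in(-.024,.024):
    o=bot.get_obs();T=R.from_euler('xyz',o['tcp_rot'],degrees=True); print(proj(c,o['ee_pos']+T.apply([0,y,o['ee_pos'][2]-.081])))
cv2.imwrite('pics/w6.png',im[:,:,::-1])
```

```text
t 20.2 ee [ 0.4725 -0.3004  0.155 ] rot [1.7997e+02 2.0000e-02 9.4040e+01] F [ 0.81 -1.66  0.09] op 0.0853
shift cm/row [-3.000e-03  1.000e-03  1.287e+00] turn/row [0.004 0.002 0.005]
[([253, 149, 166, 111, 12016], [331.8, 207.4]), ([593, 348, 47, 52, 1216], [623.5, 366.3])]
(np.float64(285.10414337884805), np.float64(211.23981606347382))
(np.float64(353.4214047049451), np.float64(211.34324270774616))[ WARN:0@0.492] global loadsave.cpp:1063 imwrite_ Unsupported depth image for selected encoder is fallbacked to CV_8U.
```

View pics/w6.png

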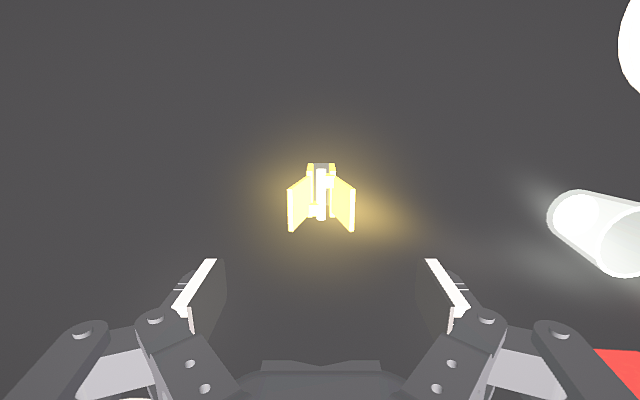

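The clip sits centred between the open fingers, and its wing span of 68 px matches z = 0.081. Descending and squeezing.

arm_command(increments=[[-1, 0, 0, 1.3, 0, 0, 0], [-1, 0, 0.05, 1.3, 0, 0, 0], [-1, 0, 0, 1.3, 0, 0, 0], [-1, 0, 0, 1.3, 0, 0, 0], [-1, 0, 0, 1.3, 0, 0, 0], [-1, 0, 0, 1.3, 0, 0, 0], [-1, 0, 0, 1.3, 0, 0, 0], [-1, 0, 0, 1.2, 0, 0, 0], [-1, 0, 0, 0, 0, 0, 0]])

```text
time: 21.38
ee_pos: [0.4724, -0.2999, 0.0505]
tcp_rot: [-179.9, -0.1, 94.0]
wrist_force: [0.0, -0.1, 0.1]
opening: 0.0854
```

arm_command(increments=[[-0.3, 0, 0, 0, 0, 0, 0], [0, 0, 0, 0, 0, 0, 0], [0.1, 0, 0, 0, 0, 0, 0], [0.2, 0, 0, 0, 0, 0, 0], [0.3, 0, 0, 0, 0, 0, 0], [0.4, 0, 0, 0, 0, 0, 0], [0.5, 0, 0, 0, 0, 0, 0], [0.8, 0, 0, 0, 0, 0, 0], [1, 0, 0, 0, 0, 0, 0], [1, 0, 0, 0, 0, 0, 0]], grip_force=40)

```text
time: 22.62
ee_pos: [0.4727, -0.3015, 0.0555]
tcp_rot: [179.9, 0.2, 94.0]
wrist_force: [-10.8, 1.2, 25.3]
opening: 0.0251
```

arm_command(increments=[[1, 0, 0, -0.5, 0, 0, 0], [1, 0, 0, -1, 0, 0, 0], [1, 0, 0, -2, 0, 0, 0], [1, 0, 0, -3, 0, 0, 0], [1, 0, 0, -3, 0, 0, 0], [1, 0, 0, -3, 0, 0, 0], [1, 0, 0, -2, 0, 0, 0], [1, 0, 0, -1, 0, 0, 0], [1, 0, 0, 0, 0, 0, 0]])

```text
time: 23.75
ee_pos: [0.4731, -0.3003, 0.2069]
tcp_rot: [180.0, 0.0, 94.0]
wrist_force: [1.0, 0.5, -0.8]
opening: 0.0226
```

Run:
```python
from h import *
from go import go
c=snap('wrist','w7');s=snap('scene','s7');t=snap('top','t7'); go(.5015,.0136,.24,74,22)
im=c['color'][150:400,170:470]; im=cv2.resize(im,None,fx=1.5,fy=1.5)
o=bot.get_obs()['ee_pos']; u,v=map(int,proj(s,o)); a=s['color'][max(v-35,0):v+35,max(u-35,0):u+35]; a=cv2.resize(a,(300,300),interpolation=cv2.INTER_CUBIC); print('scene',u,v)
b=np.zeros((375,300,3),'uint8'); b[:300]=a
cv2.imwrite('pics/w7c.png',np.hstack([im,b])[:,:,::-1])
```

```text
t 23.9 ee [ 0.4727 -0.3001  0.2056] rot [-1.7994e+02 -6.0000e-02  9.4030e+01] F [-0.08 -0.05 -0.16] op 0.0231
shift cm/row [ 1.413  0.231 -0.155] turn/row [-0.003 -0.002  0.911]
scene 171 177
```

View pics/w7c.png

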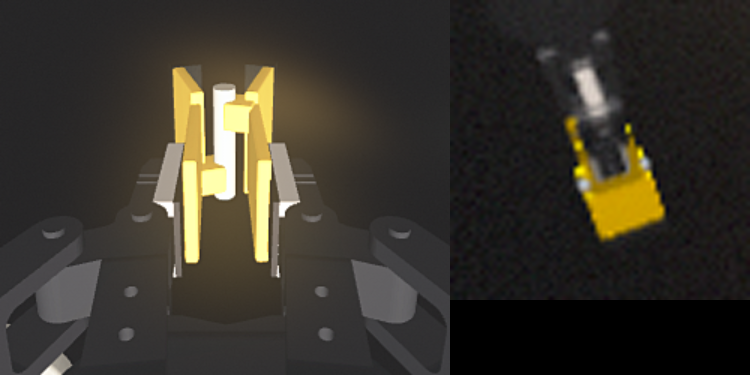

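The clip is held, wings parallel. The pin runs (319.5,209)–(320,281) in the wrist view, and (181.5,180)–(167.5,184.7) in the scene view. I'll locate the hinge in the tool frame.

Run:
```python
from h import *
c=load('w7');s=load('s7')
o=bot.get_obs(); T=R.from_euler('xyz',o['tcp_rot'],degrees=True)
tl=lambda X:(T.inv().apply(X-o['ee_pos'])*1000).round(1)
E=[]
for a,b in (((319.3,209.3),(181.5,180)),((320,281.3),(167.5,184.7))):
    X,r=tri((c,*a),(s,*b)); print(X,r,tl(X)); E.append(X)
print('mid',tl(sum(E)/2),np.linalg.norm(E[0]-E[1]))
# pin-length based depth: assume pin horizontal along tool x with 46 mm
for dz in (0.0,.005,.01,.015,.02,.025,.03):
    z=o['ee_pos'][2]-dz; a,b=onz(c,319.3,209.3,z),onz(c,320,281.3,z); print(dz,tl(a),tl(b),np.linalg.norm(a-b).round(4))
# same pin length at w5
c5=load('w5');a,b=onz(c5,326.3,77.8,.04),onz(c5,326.3,129.3,.04);print('w5 pin',np.linalg.norm(a-b))
```

```text
[ 0.4720547  -0.27938576  0.18810754] [np.float64(0.0005156074811716953), np.float64(0.0005156074811717899)] [20.7  0.9 17.5]
[ 0.47621206 -0.31743678  0.19223067] [np.float64(0.002504085530922432), np.float64(0.0025040855309223305)] [-17.6   2.3  13.4]
mid [ 1.5  1.6 15.4] 0.03849888586964318
0.0 [26.3  0.7  0. ] [-11.9   1.1  -0. ] 0.0382
0.005 [24.5  0.7  5. ] [-15.    1.1   5. ] 0.0395
0.01 [22.8  0.7 10. ] [-18.1   1.1  10. ] 0.0408
0.015 [21.   0.7 15. ] [-21.1   1.1  15. ] 0.0422
0.02 [19.3  0.7 20. ] [-24.2   1.1  20. ] 0.0435
0.025 [17.5  0.7 25. ] [-27.3   1.1  25. ] 0.0448
0.03 [15.8  0.7 30. ] [-30.3   1.1  30. ] 0.0461
w5 pin 0.044334094360671525
```

arm_command(increments=[[1, 1.4, 0.23, -0.35, 0, 0, 2], [1, 1.4, 0.23, -0.35, 0, 0, 2], [1, 1.4, 0.23, -0.35, 0, 0, 2], [1, 1.4, 0.23, -0.35, 0, 0, 2], [1, 1.4, 0.23, -0.35, 0, 0, 2], [1, 1.4, 0.23, -0.35, 0, 0, 2], [1, 1.4, 0.23, -0.35, 0, 0, 2], [1, 1.4, 0.23, -0.35, 0, 0, 2], [1, 1.4, 0.23, -0.35, 0, 0, 2], [1, 1.4, 0.23, -0.35, 0, 0, 2]])

```text
time: 25.15
ee_pos: [0.5076, -0.1629, 0.2409]
tcp_rot: [-179.9, -0.0, 74.0]
wrist_force: [-0.1, -0.5, -1.0]
opening: 0.0233
```

```bash
python3 go.py .5015 .0136 .24 74.03 10
```

```text
t 25.15 ee [ 0.5076 -0.1629  0.2409] rot [-1.7993e+02 -1.0000e-02  7.3970e+01] F [-0.08 -0.51 -0.98] op 0.0233
shift cm/row [ 1.68  -0.546  0.01 ] turn/row [-0.007 -0.001 -0.006]
```

arm_command(increments=[[1, 1.68, -0.55, 0, 0, 0, 0], [1, 1.68, -0.55, 0, 0, 0, 0], [1, 1.68, -0.55, 0, 0, 0, 0], [1, 1.68, -0.55, 0, 0, 0, 0], [1, 1.68, -0.55, 0, 0, 0, 0], [1, 1.68, -0.55, 0, 0, 0, 0], [1, 1.68, -0.54, 0, 0, 0, 0], [1, 1.68, -0.54, 0, 0, 0, 0], [1, 1.68, -0.54, 0, 0, 0, 0], [1, 1.68, -0.54, 0, 0, 0, 0]])

```text
time: 26.4
ee_pos: [0.5014, 0.0143, 0.2417]
tcp_rot: [180.0, -0.0, 74.0]
wrist_force: [0.4, -0.4, -0.3]
opening: 0.023
```

arm_command(increments=[[1, 0, 0, 0, 0, 0, 0], [1, 0, 0, 0, 0, 0, 0]])

```text
time: 26.65
ee_pos: [0.5015, 0.0131, 0.2417]
tcp_rot: [180.0, 0.0, 74.0]
wrist_force: [-0.2, -0.4, -0.2]
opening: 0.0231
```

Run:
```python
from h import *
from go import go
c=snap('wrist','w8');s=snap('scene','s8'); go(.5015,.0136,.158,74.03,10)
o=bot.get_obs()['ee_pos']
im=c['color'][150:400,170:470]; im=cv2.resize(im,None,fx=1.5,fy=1.5)
u,v=map(int,proj(s,[.5015,.0136,.16]));print(u,v)
a=cv2.resize(s['color'][v-43:v+43,u-40:u+40],(349,375),interpolation=cv2.INTER_CUBIC)
cv2.imwrite('pics/w8c.png',np.hstack([im,a])[:,:,::-1])
```

```text
t 26.75 ee [0.5015 0.0128 0.2417] rot [179.99  -0.    74.01] F [-0.73  0.3  -1.08] op 0.0229
shift cm/row [ 0.008 -0.002  0.837] turn/row [ 0.001 -0.    -0.002]
294 163
```

View pics/w8c.png

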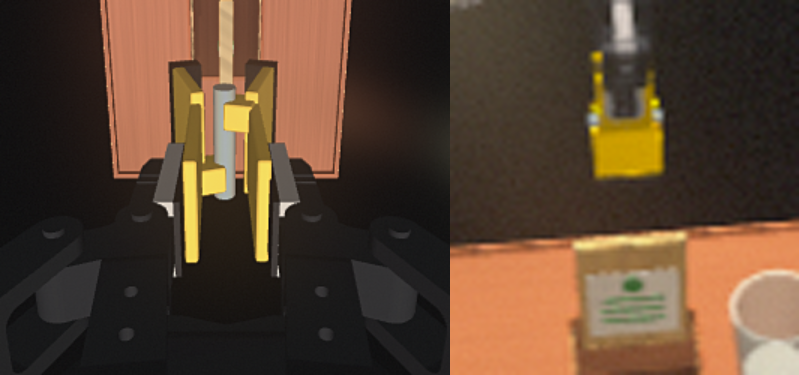

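Wrist crop: the card's edge at column 225 lines up with the pin at column 224. Scene crop: the jaws' lower edge is at row 177 and the card's top at row 237. I'll check the jaw height before lowering.

Run:
```python
from h import *
s=load('s8'); n=np.array([np.cos(np.radians(-16)),np.sin(np.radians(-16)),0]); p=np.array([.5015,.0131,0])
for nm,row,off in (('jaw bottom front',177,.014),('card top',236,.002)):
    o,d=ray(s,294-40+(628-450)/4.36,163-43+row/4.36); k=((p+off*n-o)@n)/(d@n); print(nm,o+k*d)
```

```text
jaw bottom front [0.51553213 0.01124448 0.18685203]
card top [0.50371112 0.0135552  0.12121724]
```

arm_command(increments=[[1, 0.05, 0, 0.8, 0, 0, 0], [1, 0, 0, 0.8, 0, 0, 0], [1, 0, 0, 0.8, 0, 0, 0], [1, 0, 0, 0.8, 0, 0, 0], [1, 0, 0, 0.8, 0, 0, 0], [1, 0, 0, 0.8, 0, 0, 0], [1, 0, 0, 0.6, 0, 0, 0], [1, 0, 0, 0, 0, 0, 0], [1, 0, 0, 0, 0, 0, 0]])

```text
time: 27.88
ee_pos: [0.5017, 0.0136, 0.188]
tcp_rot: [180.0, -0.0, 74.0]
wrist_force: [0.6, -0.5, -0.5]
opening: 0.023
```

arm_command(increments=[[1, 0, 0, 0.4, 0, 0, 0], [1, 0, 0, 0.4, 0, 0, 0], [1, 0, 0, 0.4, 0, 0, 0], [1, 0, 0, 0.4, 0, 0, 0], [1, 0, 0, 0.4, 0, 0, 0], [1, 0, 0, 0.4, 0, 0, 0], [1, 0, 0, 0.2, 0, 0, 0], [1, 0, 0, 0, 0, 0, 0], [1, 0, 0, 0, 0, 0, 0], [1, 0, 0, 0, 0, 0, 0]])

```text
time: 29.12
ee_pos: [0.5017, 0.0136, 0.1619]
tcp_rot: [180.0, -0.0, 74.0]
wrist_force: [-0.0, -0.3, -1.0]
opening: 0.0233
```

Run:
```python
from h import *
from go import go
c=snap('wrist','w9');s=snap('scene','s9'); go(.5015,.0136,.1617,74.03,1)
im=c['color'][150:400,170:470]; im=cv2.resize(im,None,fx=1.5,fy=1.5)
u,v=294,170
a=cv2.resize(s['color'][v-43:v+43,u-40:u+40],(349,375),interpolation=cv2.INTER_CUBIC)
cv2.imwrite('pics/w9c.png',np.hstack([im,a])[:,:,::-1])
```

```text
t 29.23 ee [0.5017 0.0136 0.1618] rot [ 1.7998e+02 -1.0000e-02  7.4040e+01] F [ 0.47 -0.17 -1.48] op 0.0229
shift cm/row [-0.003 -0.016  0.013] turn/row [ 0.018 -0.01   0.005]
```

I've hit the picture limit, so I'll check numerically with edge profiles.

Run:
```python
from h import *
s=load('s9');print(np.c_[range(152,190),s['color'][152:190,290:299].mean(1).round()].astype(int).tolist())
s8=load('s8');print(np.c_[range(154,182),s8['color'][154:182,290:299].mean(1).round()].astype(int).tolist())
for z in(.118,.106): print([np.round(proj(s,[.5015+k*.961,.0136-k*.276,z]),1) for k in(.004,.014)])
c=load('w9')['color'];
for r in(195,203,210): print(r,[(u,*map(int,c[r,u])) for u in range(278,362,3)])
```

```text
[[152, 138, 128, 123], [153, 115, 108, 103], [154, 146, 137, 127], [155, 118, 109, 102], [156, 83, 73, 68], [157, 67, 58, 53], [158, 67, 56, 48], [159, 71, 60, 49], [160, 71, 59, 44], [161, 69, 57, 48], [162, 69, 56, 44], [163, 80, 67, 55], [164, 90, 77, 61], [165, 91, 78, 61], [166, 91, 78, 63], [167, 92, 79, 64], [168, 106, 89, 56], [169, 148, 115, 24], [170, 155, 120, 3], [171, 183, 141, 0], [172, 200, 155, 0], [173, 203, 157, 0], [174, 202, 157, 0], [175, 202, 156, 0], [176, 201, 155, 0], [177, 201, 156, 0], [178, 200, 155, 0], [179, 199, 154, 0], [180, 162, 126, 14], [181, 93, 71, 37], [182, 67, 51, 40], [183, 117, 110, 90], [184, 124, 127, 98], [185, 114, 123, 89], [186, 126, 131, 100], [187, 161, 146, 126], [188, 115, 132, 93], [189, 143, 140, 113]]
[[154, 202, 157, 0], [155, 202, 156, 0], [156, 202, 156, 0], [157, 201, 155, 0], [158, 201, 156, 0], [159, 204, 160, 0], [160, 121, 95, 29], [161, 62, 49, 38], [162, 62, 48, 40], [163, 59, 45, 35], [164, 58, 44, 35], [165, 59, 45, 34], [166, 59, 44, 33], [167, 60, 44, 34], [168, 59, 44, 34], [169, 58, 43, 32], [170, 60, 44, 34], [1
[... 1374 characters left out ...]
8), (347, 184, 144, 70), (350, 184, 143, 69), (353, 79, 54, 43), (356, 222, 144, 108), (359, 213, 138, 104)]
210 [(278, 223, 145, 111), (281, 231, 152, 116), (284, 61, 43, 35), (287, 167, 132, 61), (290, 166, 131, 61), (293, 167, 131, 61), (296, 168, 132, 62), (299, 143, 110, 53), (302, 134, 104, 50), (305, 117, 76, 55), (308, 133, 87, 64), (311, 132, 84, 60), (314, 196, 182, 165), (317, 149, 142, 131), (320, 149, 143, 139), (323, 176, 175, 163), (326, 168, 154, 142), (329, 127, 83, 60), (332, 132, 86, 65), (335, 134, 101, 52), (338, 127, 96, 52), (341, 151, 115, 59), (344, 183, 142, 69), (347, 181, 140, 69), (350, 184, 143, 69), (353, 86, 59, 46), (356, 220, 144, 108), (359, 215, 140, 107)]
```

arm_command(increments=[[1, 0, 0.05, 0.1, 0, 0, 0], [1, 0, 0.04, 0.1, 0, 0, 0], [1, 0, 0, 0, 0, 0, 0], [1, 0, 0, 0, 0, 0, 0], [1, 0, 0, 0, 0, 0, 0], [1, 0, 0, 0, 0, 0, 0]])

```text
time: 29.98
ee_pos: [0.5025, 0.0134, 0.1598]
tcp_rot: [180.0, -0.0, 74.0]
wrist_force: [-0.4, 0.1, -1.0]
opening: 0.0231
```

Run:
```python
from h import *
from go import go
W=snap('wrist','w10');c=W['color'];s=snap('scene','s10');go(.5023,.0134,.1598,74.03)
for r in(193,195,197): print(r,[(u,*map(int,c[r,u])) for u in [*range(300,307),*range(311,316),*range(326,338)]])
print(s['color'][176:184,290:299].mean(1).round().astype(int).tolist())
# card still seated? foot gap to recess edges in the wrist picture, row 150
print([(u,*map(int,c[140,u])) for u in range(280,364,2)])
print([np.round(proj(W,[.5017+a*.961+b*.276,.0136-a*.276+b*.961,.118]),1) for a in(-.004,.004) for b in(.035,)])
```

```text
t 30.07 ee [0.5025 0.0133 0.1598] rot [ 1.7999e+02 -1.0000e-02  7.4030e+01] F [-0.23 -0.34 -0.53] op 0.0232
shift cm/row [ 0.001 -0.021 -0.003] turn/row [ 0.013 -0.008  0.004]
193 [(300, 82, 59, 45), (301, 80, 57, 44), (302, 81, 61, 51), (303, 82, 61, 50), (304, 123, 82, 62), (305, 137, 90, 66), (306, 136, 90, 66), (311, 129, 83, 61), (312, 116, 81, 57), (313, 236, 193, 135), (314, 231, 203, 152), (315, 227, 197, 145), (326, 113, 69, 53), (327, 126, 82, 61), (328, 127, 84, 63), (329, 128, 84, 63), (330, 129, 85, 63), (331, 130, 85, 63), (332, 133, 86, 64), (333, 104, 75, 59), (334, 80, 62, 52), (335, 86, 66, 55), (336, 87, 65, 51), (337, 86, 65, 53)]
195 [(300, 85, 64, 53), (301, 87, 66, 57), (302, 84, 64, 54), (303, 83, 64, 53), (304, 122, 82, 63), (305, 138, 90, 66), (306, 135, 88, 65), (311, 130, 82, 62), (312, 114, 81, 56), (313, 236, 192, 135), (314, 230, 201, 150), (315, 226, 194, 144), (326, 114, 68, 52), (327, 126, 82, 60), (328, 128, 85, 64), (329, 127, 84, 63), (330, 129, 85, 62), (331, 131, 86, 64), (332, 134, 87, 64), (333, 104, 74, 59), (334, 86, 65, 54), (335, 88, 67, 5
[... 855 characters left out ...]
 (300, 130, 97, 70), (302, 109, 82, 60), (304, 110, 81, 60), (306, 115, 84, 62), (308, 121, 89, 66), (310, 123, 90, 67), (312, 117, 87, 65), (314, 109, 80, 60), (316, 111, 82, 61), (318, 120, 89, 66), (320, 125, 93, 69), (322, 115, 85, 63), (324, 107, 79, 60), (326, 114, 84, 63), (328, 120, 90, 67), (330, 129, 97, 72), (332, 118, 87, 65), (334, 108, 80, 61), (336, 117, 87, 65), (338, 121, 90, 67), (340, 115, 86, 64), (342, 117, 88, 66), (344, 118, 87, 66), (346, 119, 89, 67), (348, 233, 191, 139), (350, 113, 64, 50), (352, 219, 129, 94), (354, 218, 141, 112), (356, 224, 148, 116), (358, 218, 140, 110), (360, 209, 136, 106), (362, 222, 145, 112)]
[array([310.7, 172.8]), array([324.6, 172.8])]
```

The lips (columns 303.8 and 333) are centred on the card (312.5–325.7) to within 1 px. The jaw's lower edge is about 12 mm below the card's top, the foot shows cork on both sides, and the wrist force is free of contact. Handing in.

```bash
python3 -c "
from workcell import bot
bot.job_done(); o=bot.get_obs(); print(o['time'],o['ee_pos'],o['wrist_force'],o['opening'])"
```

```text
the job is handed in; nothing more can be done
the job is handed in; nothing more can be done
```

I seated the card in the tray recess and let go of it. Then I squeezed the clip open by its wings and brought it down over the middle of the card's top edge. The job was handed in at about 30 s with the clip still held open. No verdict is reported.

**What the last checks showed**
- **Card:** it touched the recess floor at the expected height. After release it stood upright with cork visible all round the foot; the last wrist image still showed cork on both long sides.
- **Clip opening:** the fingers were 23 mm apart, against 24 mm expected for a full squeeze. The lip gap in the image came out at about 19–20 mm rather than 22, so it is open but perhaps a little short of full.
- **Clip position:** the lips were centred on the card to about 0.5 mm and roughly 12 mm below its top edge. The wrist force was about 1 N or less, so there was no sign of the clip touching the card or tray.

**What went wrong or disagreed**
- The first fast move was speed-limited and tilted the tool about 3°. I corrected that before going near the card.
- Squeezing the clip on the worktop pushed the gripper up about 5 mm, with a 25 N force, so I measured the hinge again after lifting.
- One three-view estimate of the clip's height came out wrong, at 22 mm. I ignored it, because the first two-view measurement (about 41 mm) and the wing span both fitted the stated 40 mm.
- The wrist camera reads about 1 mm to one side, which I allowed for in the earlier steps.
- I reached the limit of 12 pictures, so the final pose was checked only by pixel measurements, not by looking at it.

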